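# Stack a valve in its assembly fixture and lock it

### The arm

A 6-joint arm with a two-finger parallel gripper is mounted at the origin on the work surface. World frame = base frame: x ahead of the robot, y to its left, z up, the work surface at z = 0. Lengths are in m, angles in rad, forces in N, time in s.
With the tool pointing down it reaches from about 0.425 to 0.925 m from the base axis. Payload 12.5 kg.
Tool frame: the origin (TCP) lies midway between the tips of the shut fingers; the grasp point (between the pads) lies 19 mm behind it (robot.hold_point_z is the distance from the TCP to the grasp point, in m); z points along the fingers, y is the line along which they close (so a half turn about z gives the same grasp; the last joint's range is limited). The gripper opens to 85 mm and grips with 20 to 120 N. Pads are 22 mm wide; open, the fingers measure 114 mm over their backs; the gripper's body (76 mm by 85 mm) begins 54 mm behind the grasp point. The pads swing forward as they close: fully open they stand 13 mm farther back than shut.
Start: joints at [-1.327, 0.491, 1.559, -0, 1.092, -0.106], TCP at [0.214, -0.587, 0.231] pointing down, gripper open.
Joint ranges: [-3.1, 3.1], [-0.84, 2.19], [0.05, 2.79], [-1.13, 4.28], [0.06, 2.93], [-2.69, 2.69]. Speed limits (rad/s): [2.22, 2.22, 2.79, 3.14, 3.14, 3.14].

### API

Orientations are given as a rotation vector (axis times angle).
In Python, from bench import telemetry, grab_frame, robot gives the robot as it stands.
- The arm moves only by the tool play_rows, never from a script. Its arguments are lists of equal length, an entry for each row: "translation": the shift along the tool's x, y, z in cm, a list of three; "angular": the turn, a rotation vector about the tool's x, y, z in rad, a list of three; "grip": the closure, from 0 (fully open) to 1 (shut). In form: {"translation": [[x, y, z], ...], "angular": [[rx, ry, rz], ...], "grip": [grip, ...]}. A call has 1 to 20 rows; each row is the pose to reach, as a shift and turn from the pose commanded when the call began, along the tool's axes at that moment; what a row does not reach only later rows make up. A row lasts 1/12 s, in which the tool goes at most 41.7 mm and 7.16 degrees, less where a joint would pass 70% of its speed; a pose out of reach is approached as far as the arm can. A call with a gripper value outside its range is refused whole. The fingers move at their own pace and stop on an object; "squeeze" is the grip in N (left out, the last holds). Time passes only in rows, so rows that repeat a pose let the fingers close. It gives the time, the measured TCP pose, the force, the opening and the grip force at its end, in the units of the state.
- telemetry.sense(): the state, without advancing time (a new reading comes with each control period).
- grab_frame(name): name is "side" or "top"; returns a dict with "image" (420x560x3 uint8, red, green, blue), "fx", "fy", "cx", "cy" (pixels), "extrinsics" (4x4, takes a point from camera to world coordinates). Camera axes: x right, y up, looking along -z (the intrinsics and any distortion apply to the point x, -y, -z); pixel columns grow to the right and rows downward; lengths in m; the calibration is good to about 2 mm. A picture is of the moment at which its call begins. There is no depth.
- robot.job_done(): hands the job in; it is judged then, once.
The state is a dict: "time": time; "joints": joint angles; "qvel": joint speeds; "effort": joint torques, N m; "eef_pos": TCP position; "tool_rot": TCP orientation; "ft_force": force on the tool from outside, world axes, zero at the start; "torque": the same for the moment, N m; "width": finger opening in m; "finger_force": force on a finger pad.
Only numpy, scipy, OpenCV 4.12 (cv2) and the standard library are available. Lean on these libraries where they do the work, as an engineer would, in place of code of your own. Each camera call takes 0.05 s, during which the arm holds its last target. There are 200 camera calls.

### The job

Build up the valve in the assembly fixture: lower the square brass body into the pocket between the four corner posts, then the grey square spacer on top of it, then the steel disc with its spigot upwards, each one square, level and fully down, lowered in rather than dropped. Then press the fixture's sprung lever down until its catch holds it and let go, so that the keeper stays over the disc. Leave the tee and the backnut in the tray where they are.

Things in the scene. Friction and masses are not known exactly. Their poses are not given: they have to be found in the camera images.
- fixture: Assembly fixture: an aluminium base plate 100 (x) x 270 (y) x 10 mm fixed to the bench, carrying a square pocket, a keeper and a sprung lever. Origin on the bench under the pocket's centre, z up; the plate runs from y = -45 to +225 mm. On the +y side of the pocket, from y = 66 mm, stand the keeper's guide block and the lever's bracket, up to 93 mm above the bench.
- pocket (a point): Centre of the pocket floor (plate top, 10 mm above the bench). The pocket is 58 x 58 mm, square to the fixture's x and y, between four L-shaped corner posts 7 mm thick, straight to 57 mm above the bench, then flared outward as a lead-in up to 66 mm. Each side is open for 36 mm in the middle: fingers on a part's faces towards the fixture's -x and +x fit there.
- keeper_tip (a point): Underside of the end of the keeper, a flat steel tongue 22 mm wide and 5 mm thick, 67 mm above the bench, at first 36 mm from the pocket's axis on the fixture's +y side. Pressing the lever slides it 22 mm towards -y, over the rim of a fully seated disc with 3 mm to spare; a disc standing too high blocks it, and once it is out nothing more can be loaded.
- valve_body: The first part, a solid square brass block, 54 x 54 x 28 mm, about 0.3 kg, the thickest of the three parts, a round dark bore marked on its top and on each side. Loose, flat in the shallow tray. Origin at the centre of its underside, x and y square to its sides, z up. Goes in first, any quarter turn.
- spacer: The spacer: a square grey PVC plate 54 x 54 x 16 mm with a 35 mm round hole through its middle, about 0.06 kg. Loose, flat in the tray. Origin at the centre of its underside, x and y square to its sides, z up. Goes second, on the valve body, any quarter turn.
- top_disc: The top disc: a round steel disc, 54 mm across and 10 mm thick, with a round spigot 18 mm across standing 18 mm above the disc's middle (28 mm in all), about 0.2 kg. Loose, in the tray, spigot up. Origin at the centre of its underside, z up. Goes last, on the spacer; its turn does not matter.
- tray: A shallow aluminium tray, 270 (x) x 320 (y) mm, fixed to the bench, floor 3 mm thick, lip 10 mm high. Origin under its centre. The three parts lie in a row along its y, about 105 mm apart, in any order.
- lever (a joint): Angle of the sprung lever, rad: 0 raised at rest (28 degrees up), 0.48 level, 0.54 at its stop. Hinge axis along the fixture's x, 85 mm from the pocket's centre towards +y, 80 mm above the bench. A spring pushes it up: 3 N at the pad at first, 5 to 7 N near 0.4, where its pin passes a sprung catch and snaps under it. Pressed to 0.50 it is surely caught; let go, it stays at about 0.48.
- lever_pad (a point): Middle of the top face of the black rubber press pad (32 mm along the fixture's x, 36 mm along the lever) at the lever's free end, 112 mm from the hinge axis. It stands about 137 mm above the bench when raised and 86 mm when level, and moves about 16 mm outward (fixture's +y) on the way down. The catch post, 105 mm tall, stands beside the lever on the fixture's +x side, 158 mm from the pocket's axis in y.
- tee: A grey PVC tee fitting lying in the tray beyond the parts, run 60 mm long, 28 mm across its sockets; a bystander. Origin under the middle of the run.
- backnut: A flat square brass backnut lying in the tray beyond the parts, 30 x 30 x 10 mm with an 18 mm hole, much smaller than the three parts; a bystander. Origin at the centre of its underside.
Mind the look-alikes: they are no part of the job. What is shaped like the top_disc but blue is not meant.

How it is judged:
On the way, in this order (a step that is already met when the one before it is completed fails the run):
1. the valve body is down on the pocket floor, square, and let go (horizontal distance between valve_body and pocket below 0.005 m and z of valve_body in the frame of fixture between 0.0075 and 0.0125 m and angle between valve_body's own z axis and vertical below 0.06 rad and (angle between the x axis of valve_body and the x axis of fixture, either way round below 0.12 rad or angle between the x axis of valve_body and the y axis of fixture, either way round below 0.12 rad) and contact force between the fingers and valve_body below 0.2 N), for 0.2 s.
2. the spacer is down on the valve body in the pocket, square, and let go (horizontal distance between each of valve_body, spacer and pocket below 0.005 m and z of valve_body in the frame of fixture between 0.0075 and 0.0125 m and angle between each of valve_body, spacer's own z axis and vertical below 0.06 rad and (angle between the x axis of valve_body and the x axis of fixture, either way round below 0.12 rad or angle between the x axis of valve_body and the y axis of fixture, either way round below 0.12 rad) and z of spacer in the frame of fixture between 0.0355 and 0.0405 m and (angle between the x axis of spacer and the x axis of fixture, either way round below 0.12 rad or angle between the x axis of spacer and the y axis of fixture, either way round below 0.12 rad) and contact force between the fingers and spacer below 0.2 N), for 0.2 s.
3. the disc is down on the spacer in the pocket, level, and let go (horizontal distance between each of valve_body, spacer, top_disc and pocket below 0.005 m and z of valve_body in the frame of fixture between 0.0075 and 0.0125 m and angle between each of valve_body, spacer, top_disc's own z axis and vertical below 0.06 rad and (angle between the x axis of valve_body and the x axis of fixture, either way round below 0.12 rad or angle between the x axis of valve_body and the y axis of fixture, either way round below 0.12 rad) and z of spacer in the frame of fixture between 0.0355 and 0.0405 m and (angle between the x axis of spacer and the x axis of fixture, either way round below 0.12 rad or angle between the x axis of spacer and the y axis of fixture, either way round below 0.12 rad) and z of top_disc in the frame of fixture between 0.0515 and 0.0565 m and contact force between the fingers and top_disc below 0.2 N), for 0.2 s.
4. the lever is pressed down until the catch has it (value of joint lever above 0.455 rad), for 0.2 s.
At the end, for the whole second after the job is handed in: Body, spacer and disc stacked in that order in the pocket: each within 5 mm of its centre and 2.5 mm of full depth, level within 0.06 rad, body and spacer square within 0.12 rad, at rest; the lever held down by its catch (above 0.455 rad) (horizontal distance between each of valve_body, spacer, top_disc and pocket below 0.005 m and z of valve_body in the frame of fixture between 0.0075 and 0.0125 m and angle between each of valve_body, spacer, top_disc's own z axis and vertical below 0.06 rad and (angle between the x axis of valve_body and the x axis of fixture, either way round below 0.12 rad or angle between the x axis of valve_body and the y axis of fixture, either way round below 0.12 rad) and z of spacer in the frame of fixture between 0.0355 and 0.0405 m and (angle between the x axis of spacer and the x axis of fixture, either way round below 0.12 rad or angle between the x axis of spacer and the y axis of fixture, either way round below 0.12 rad) and z of top_disc in the frame of fixture between 0.0515 and 0.0565 m and linear speed of each of valve_body, spacer, top_disc below 0.02 m/s and value of joint lever above 0.455 rad); the robot touches nothing.
It fails at once if the valve body is dropped into the pocket (let go and falling faster than 0.7 m/s, that is from more than about 25 mm) (horizontal distance between valve_body and fixture below 0.045 m and linear speed of valve_body above 0.7 m/s and contact force between the fingers and valve_body below 0.1 N).
It fails at once if the spacer is dropped into the pocket (let go and falling faster than 0.7 m/s, that is from more than about 25 mm) (horizontal distance between spacer and fixture below 0.045 m and linear speed of spacer above 0.7 m/s and contact force between the fingers and spacer below 0.1 N).
It fails at once if the disc is dropped into the pocket (let go and falling faster than 0.7 m/s, that is from more than about 25 mm) (horizontal distance between top_disc and fixture below 0.045 m and linear speed of top_disc above 0.7 m/s and contact force between the fingers and top_disc below 0.1 N).
It fails at once if the tee or the backnut in the tray is moved more than 50 mm (distance of any of tee, backnut from where it was at the start of the episode above 0.05 m).
It also fails if it takes over 72 s, if anything falls off the work surface, if the arm or the gripper's body presses on something with over 40 N, if the wrist force passes 120 N, or if a joint passes its speed limit or range.

## Working session

There is one attempt and no reset: what is moved stays moved. The work goes in short steps, Python scripts to look and compute and a tool call to move; the robot and the scene stay as the last step left them, time stands still between calls to the robot, and variables do not carry over. Pictures are saved under pics/ and viewed, at most 12 in all, crops included, and the job is handed in when it is done.

Besides the shell and the picture viewer there is one more tool, called after "Emit:" as name(argument=value, ...), one argument or row to a line, values as JSON. play_rows: Moves the arm, as the interface text tells. Its arguments: {"type":"object","properties":{"translation":{"type":"array"},"angular":{"type":"array"},"grip":{"type":"array"},"squeeze":{"type":"number"}},"required":["translation","angular","grip"]}

```bash
mkdir -p pics; ls; cat > h.py <<'E'
import numpy as np, cv2
from bench import telemetry, grab_frame, robot
def save(n,name):
    f=grab_frame(n); cv2.imwrite(f'pics/{name}.png',f['image'][:,:,::-1]); np.save(f'pics/{name}.npy',f,allow_pickle=True); return f
def load(name): return np.load(f'pics/{name}.npy',allow_pickle=True).item()
def px2w(f,u,v,z):
    E=np.array(f['extrinsics']); d=np.array([(u-f['cx'])/f['fx'],-(v-f['cy'])/f['fy'],-1]); d=E[:3,:3]@d; o=E[:3,3]
    return o+d*(z-o[2])/d[2]
def w2px(f,p):
    E=np.array(f['extrinsics']); c=E[:3,:3].T@(np.array(p)-E[:3,3]); return np.array([f['cx']+f['fx']*c[0]/-c[2], f['cy']-f['fy']*c[1]/-c[2]])
E
python3 - <<'E'
from h import *
for n in('top','side'):
    f=save(n,n+'0'); print(f.keys(),f['fx'],f['fy'],f['cx'],f['cy'],np.round(f['extrinsics'],3).tolist())
print(telemetry.sense(), robot.hold_point_z)
E
```

```text
pics
dict_keys(['image', 'fx', 'fy', 'cx', 'cy', 'extrinsics']) 496.7953038328953 496.7953038328953 283.9145491612014 212.29212420973602 [[-0.004, 0.997, -0.082, 0.413], [-1.0, -0.003, 0.013, -0.01], [0.012, 0.082, 0.997, 1.322], [0.0, 0.0, 0.0, 1.0]]
dict_keys(['image', 'fx', 'fy', 'cx', 'cy', 'extrinsics']) 441.21311546544246 441.21311546544246 276.9740796760533 204.4138698989862 [[0.998, 0.048, -0.041, 0.462], [-0.063, 0.749, -0.66, -0.568], [-0.001, 0.661, 0.75, 0.77], [0.0, 0.0, 0.0, 1.0]]
{'time': 0.1, 'joints': array([-1.32657660e+00,  4.91485935e-01,  1.55943521e+00, -4.05483918e-06,
        1.09171796e+00, -1.05593889e-01]), 'qvel': array([-1.22804189e-03,  2.16768133e-04, -2.71932898e-03,  6.25064907e-05,
        1.26787038e-04, -7.24234927e-04]), 'effort': array([ 3.43530337e-03, -6.19445586e+01, -2.62025857e+01, -4.23225879e-05,
        2.89544900e-03, -1.47709966e-05]), 'eef_pos': array([ 0.21417085, -0.58691873,  0.23077839]), 'tool_rot': array([-3.09263235e+00, -5.46509814e-01,  1.19439797e-04]), 'ft_force': array([ 0.47046964, -0.29763648, -0.0754458 ]), 'torque': array([ 0.01776803, -0.01945807,  0.00810081]), 'finger_force': 0.0, 'width': 0.08545689921873015} 0.0187
```

View pics/top0.png

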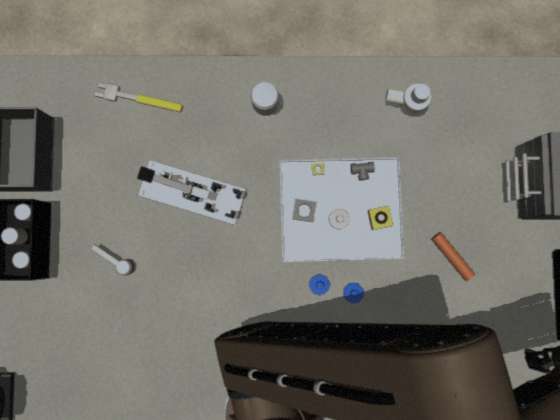

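View pics/side0.png

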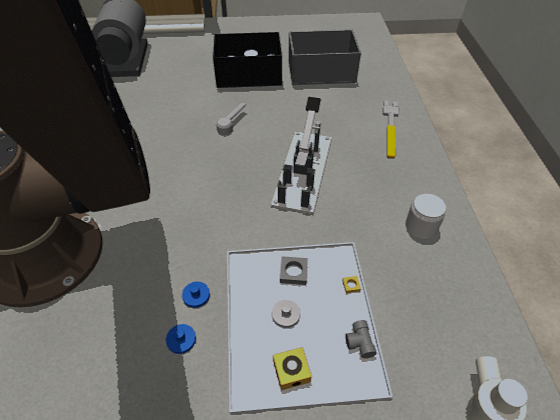

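The top view shows these candidates:
- **Spacer:** grey square with a hole at (305,211).
- **Disc:** steel disc with spigot at (340,219). The blue look-alikes at (320,284) and (354,293) lie outside the tray, so the steel one is meant.
- **Body:** large brass square at (381,217). The small brass square at (318,169) is the backnut and the item at (363,170) is the tee.
- **Fixture:** pocket near (222,200), lever pad at (146,174).

I'll confirm with an enlarged crop.

```bash
python3 - <<'E'
from h import *
i=load('top0')['image'][:,:,::-1]
a=cv2.resize(i[150:235,132:252],None,fx=6.5,fy=6.5,interpolation=cv2.INTER_CUBIC)[:552]
a=i[155:235,134:250]; b=i[190:240,285:401]
c=np.vstack([cv2.resize(a,None,fx=4.6,fy=4.6,interpolation=3),cv2.resize(b,None,fx=4.6,fy=4.6,interpolation=3)])
print(c.shape); cv2.imwrite('pics/crop1.png',c)
E
```

```text
(598, 534, 3)
```

View pics/crop1.png

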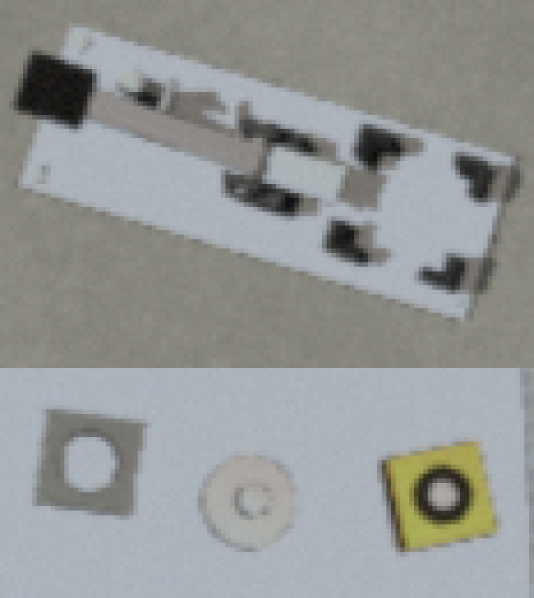

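The crop confirms the targets: grey spacer, steel disc with spigot, and brass body with bore. The pocket lies between the four dark posts at the right end of the fixture, and the lever pad is at the left end.

```bash
cat > meas.py <<'E'
from h import *
def rect(f,mask,z):
    cs,_=cv2.findContours(mask.astype('uint8'),cv2.RETR_EXTERNAL,cv2.CHAIN_APPROX_NONE)
    c=max(cs,key=cv2.contourArea)[:,0]
    P=np.array([px2w(f,u,v,z)[:2] for u,v in c],'float32')*1000
    r=cv2.minAreaRect(P); (e,ea)=cv2.minEnclosingCircle(P)
    return r,e,ea
def box(m,u0,v0,u1,v1):
    k=np.zeros(m.shape[:2],bool); k[v0:v1,u0:u1]=1; return m&k
E
python3 - <<'E'
from meas import *
for n,bx in (('top',dict(fix=(134,155,252,232),sp=(290,197,320,225),di=(325,203,354,235),bo=(365,202,397,233))),
             ('side',dict(fix=(268,128,336,216),sp=(275,252,314,290),di=(268,298,304,330),bo=(270,345,315,392)))):
    f=load(n+'0'); im=f['image']; hsv=cv2.cvtColor(im,cv2.COLOR_RGB2HSV); R,G,B=[im[:,:,i].astype(int) for i in range(3)]
    bright=(B>170)&(B-R>5) ; print(n,'plate px',im[218,200] if n=='top' else im[200,295],'bench',im[240,260],'tray',im[230,320] if n=='top' else im[300,250], 'disc',im[212,340] if n=='top' else im[322,280],'sp',im[203,298])
    yel=(hsv[:,:,1]>110)&(hsv[:,:,0]>15)&(hsv[:,:,0]<40)
    nottray=~((B-R)>8)
    print('fix',rect(f,box((B-R>5),*bx['fix']),.01))
    print('sp',rect(f,box(nottray,*bx['sp']),.019))
    print('di',rect(f,box(nottray,*bx['di']),.013))
    print('bo',rect(f,box(yel,*bx['bo']),.031))
E
```

```text
top plate px [133 133 125] bench [141 141 132] tray [172 179 185] disc [170 167 164] sp [119 118 115]
fix (((576.2546997070312, 217.481689453125), (269.1408386230469, 97.6458969116211), 72.96546173095703), (575.5587158203125, 217.6885223388672), 141.66061401367188)
sp (((526.009765625, -80.08097839355469), (58.89678955078125, 55.72993850708008), 81.64261627197266), (526.2418212890625, -79.73277282714844), 38.11653137207031)
di (((505.1903076171875, -172.45578002929688), (52.97935104370117, 53.126930236816406), 89.31523132324219), (504.0999450683594, -172.0277557373047), 27.831687927246094)
bo (((505.3705749511719, -277.3127746582031), (49.65203857421875, 52.592308044433594), 11.05471420288086), (504.7409362792969, -276.3582458496094), 34.04329299926758)
side plate px [175 182 185] bench [143 141 136] tray [174 181 191] disc [176 175 175] sp [175 182 188]
fix (((554.900146484375, 219.8282012939453), (265.8155517578125, 53.265682220458984), 86.79307556152344), (565.9577026367188, 219.220703125), 133.70091247558594)
sp (((523.9053955078125, -85.82625579833984), (67.99169158935547, 53.926876068115234), 81.02647399902344), (524.2081909179688, -84.25094604492188), 40.85023498535156)
di (((502.4949035644531, -175.7401580810547), (57.50779724121094, 52.76710510253906), 86.3554458618164), (502.6192932128906, -175.9116973876953), 29.86738395690918)
bo (((503.4197082519531, -284.7842712402344), (53.600833892822266, 60.48020553588867), 11.195664405822754), (502.77294921875, -285.1780090332031), 38.846553802490234)
```

```bash
cat >> h.py <<'E'
from scipy.spatial.transform import Rotation as Rn
def go(x,y,z,yaw):
    """world target mm, yaw deg of tool y -> tool shift in cm + turn"""
    s=telemetry.sense(); R0=Rn.from_rotvec(s['tool_rot'])
    a=np.radians(yaw); Y=np.array([np.cos(a),np.sin(a),0]); Z=np.array([0,0,-1.]); R1=Rn.from_matrix(np.c_[np.cross(Y,Z),Y,Z])
    t=R0.inv().apply(np.array([x,y,z])/1000-s['eef_pos'])*100
    print('shift cm',np.round(t,2),'turn',np.round((R0.inv()*R1).as_rotvec(),3),'t',s['time'],'w',s['width'],'F',np.round(s['ft_force'],1),'ff',s['finger_force'])
E
python3 - <<'E'
from h import *
T=load('top0');S=load('side0')
for n,u,v,us,vs,z in (('body',381.1,217.6,292,365,.031),('spacer',304.8,210.2,293,269,.019),('disc',340,218.7,286,308,.031)):
    print(n,np.round(px2w(T,u,v,z)*1000,1),np.round(px2w(S,us,vs,z)*1000,1))
# predicted post-top centres in crop1 coordinates
for p in [(549.9,131.4)]:
  c=np.array(p); Y=np.array([.293,.956]); X=np.array([.956,-.293])
  for sx in(-1,1):
    for sy in (-1,1):
      q=c+29*sx*X+29*sy*Y; a=w2px(T,[q[0]/1e3,q[1]/1e3,.057]); b=w2px(S,[q[0]/1e3,q[1]/1e3,.057]); print((a-[134,155])*4.6,b)
go(505,-278,120,11)
E
```

```text
body [ 504.6 -280.3   31. ] [ 504.4 -280.4   31. ]
spacer [525.7 -81.8  19. ] [523.7 -81.7  19. ]
disc [ 502.1 -172.8   31. ] [ 502.4 -173.6   31. ]
[439.93309514 270.74992895] [281.42237178 186.5261191 ]
[339.98097146 240.55978537] [287.06511923 168.92686533]
[470.9563845 171.3145268] [306.93305381 190.90556162]
[371.36162716 141.29156955] [311.68804001 172.99014672]
shift cm [ 37.91 -19.04  11.1 ] turn [-1.000e-03 -1.000e-03 -1.413e+00] t 0.1 w 0.08545689921873015 F [ 0.5 -0.3 -0.1] ff 0.0
```

Emit:
play_rows(
  translation=[
    [37.8,-18.85,11.1],
    [37.8,-18.85,11.1],
    [37.8,-18.85,11.1],
    [37.8,-18.85,11.1],
    [37.8,-18.85,11.1],
    [37.8,-18.85,11.1],
    [37.8,-18.85,11.1],
    [37.8,-18.85,11.1],
    [37.8,-18.85,11.1],
    [37.8,-18.85,11.1],
    [37.8,-18.85,11.1],
    [37.8,-18.85,11.1],
    [37.8,-18.85,11.1],
    [37.8,-18.85,11.1],
    [37.8,-18.85,11.1],
    [37.8,-18.85,11.1],
  ],
  angular=[
    [0,0,-1.413],
    [0,0,-1.413],
    [0,0,-1.413],
    [0,0,-1.413],
    [0,0,-1.413],
    [0,0,-1.413],
    [0,0,-1.413],
    [0,0,-1.413],
    [0,0,-1.413],
    [0,0,-1.413],
    [0,0,-1.413],
    [0,0,-1.413],
    [0,0,-1.413],
    [0,0,-1.413],
    [0,0,-1.413],
    [0,0,-1.413],
  ],
  grip=[0,0,0,0,0,0,0,0,0,0,0,0,0,0,0,0],
  squeeze=40,
)

```text
time: 1.43
eef_pos: [0.5043, -0.2812, 0.1205]
tool_rot: [2.001, 2.421, -0.0]
ft_force: [-0.5, 0.1, 0.8]
width: 0.0856
finger_force: 0.0
```

```bash
python3 - <<'E'
from h import *
go(504.5,-280.3,4,11)
f=save('top','top1'); print(np.round(px2w(f,0,0,0),2), w2px(f,[.5045,-.2803,.12]))
p=w2px(f,[.55,.131,.057]); i=f['image'][:,:,::-1]
a=cv2.resize(i[160:240,190:255],(390,480),interpolation=3)
s=save('side','side1'); b=cv2.resize(s['image'][140:220,260:330,::-1],(410,480),interpolation=3)
cv2.imwrite('pics/c2.png',np.hstack([a,b]))
print(px2w(f,1,1,.057))
for h in (.01,.066):
  c=np.array([.5499,.1314]); Y=np.array([.293,.956]); X=np.array([.956,-.293])
  for sx in(-1,1):
   for sy in(-1,1):
    q=c+.029*sx*X+.029*sy*Y; A=(w2px(f,[*q,h])-[190,160])*6; B=(w2px(s,[*q,h])-[260,140])*[410/70,6]; print(h,sx,sy,A.round(),B.round()+[390,0])
E
```

```text
shift cm [ 0.09  0.03 11.65] turn [ 0.     0.    -0.002] t 1.4333 w 0.08557353558774614 F [-0.5  0.1  0.8] ff 0.0
[1.11 0.75 0.  ] [388.68468051 215.0101075 ]
[1.07692588 0.71475296 0.057     ]
0.01 -1 -1 [248. 332.] [515. 363.]
0.01 -1 1 [122. 294.] [547. 258.]
0.01 1 -1 [287. 206.] [659. 390.]
0.01 1 1 [162. 169.] [686. 283.]
0.066 -1 -1 [236. 321.] [516. 262.]
0.066 -1 1 [104. 282.] [549. 157.]
0.066 1 -1 [277. 191.] [666. 289.]
0.066 1 1 [146. 151.] [694. 181.]
```

View pics/c2.png

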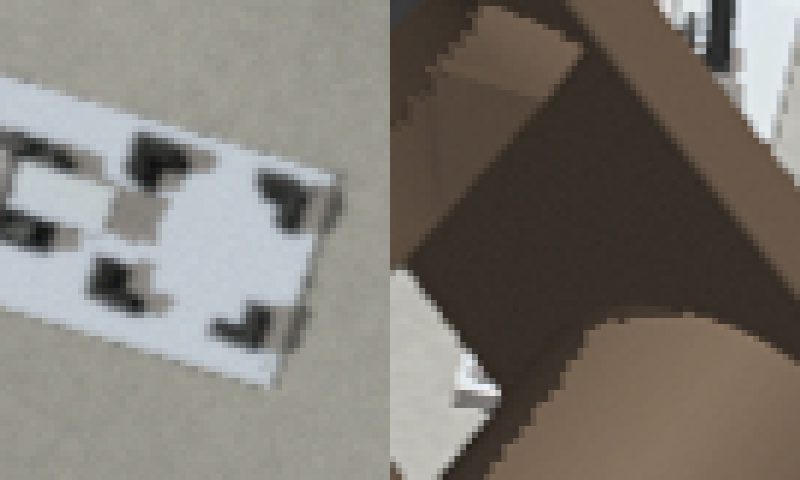

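Left crop: the pocket posts sit where the fixture fit predicts them, to about 2 mm, with inner corners near (285,200) and (243,325). The arm blocks the side view, on the right. Next I grasp the body.

Emit:
play_rows(
  translation=[
    [0.09,0.03,3.5],
    [0.09,0.03,7],
    [0.09,0.03,9.5],
    [0.09,0.03,11],
    [0.09,0.03,11.65],
    [0.09,0.03,11.65],
    [0.09,0.03,11.65],
    [0.09,0.03,11.65],
    [0.09,0.03,11.65],
    [0.09,0.03,11.65],
    [0.09,0.03,11.65],
    [0.09,0.03,11.65],
    [0.09,0.03,11.65],
    [0.09,0.03,11.65],
  ],
  angular=[
    [0,0,0],
    [0,0,0],
    [0,0,0],
    [0,0,0],
    [0,0,0],
    [0,0,0],
    [0,0,0],
    [0,0,0],
    [0,0,0],
    [0,0,0],
    [0,0,0],
    [0,0,0],
    [0,0,0],
    [0,0,0],
  ],
  grip=[0,0,0,0,0,0,1,1,1,1,1,1,1,1],
  squeeze=50,
)

```text
time: 2.7
eef_pos: [0.5053, -0.28, 0.0053]
tool_rot: [1.997, 2.422, 0.0]
ft_force: [-1.1, 0.2, 6.0]
width: 0.053
finger_force: 53.2
```

```bash
python3 - <<'E'
from h import *
go(504.5,-280.3,130,11)
E
```

```text
shift cm [ -0.03  -0.07 -12.47] turn [0.002 0.002 0.   ] t 2.7 w 0.053001482061254955 F [-1.1  0.2  6. ] ff 53.19340646266937
```

Emit:
play_rows(
  translation=[
    [0,0,-2],
    [0,0,-5],
    [0,0,-9],
    [0,0,-12.5],
    [0,0,-12.5],
    [0,0,-12.5],
  ],
  angular=[
    [0,0,0],
    [0,0,0],
    [0,0,0],
    [0,0,0],
    [0,0,0],
    [0,0,0],
  ],
  grip=[1,1,1,1,1,1],
)

```text
time: 3.2
eef_pos: [0.5054, -0.2799, 0.1311]
tool_rot: [1.995, 2.421, 0.0]
ft_force: [0.1, 0.5, -3.7]
width: 0.0532
finger_force: 54.2
```

```bash
python3 - <<'E'
from h import *
go(549.9,131.4,130,-17)
E
```

```text
shift cm [3.952e+01 1.222e+01 1.000e-02] turn [0.004 0.003 0.489] t 3.2 w 0.053248696906292484 F [ 0.1  0.5 -3.7] ff 54.21477556228638
```

Emit:
play_rows(
  translation=[
    [2,0.6,0],
    [5,1.5,0],
    [8.5,2.6,0],
    [12,3.7,0],
    [15.5,4.8,0],
    [19,5.9,0],
    [22.5,7,0],
    [26,8,0],
    [29.5,9.1,0],
    [33,10.2,0],
    [36,11.1,0],
    [38.5,11.9,0],
    [39.52,12.22,0],
    [39.52,12.22,0],
    [39.52,12.22,0],
    [39.52,12.22,0],
  ],
  angular=[
    [0,0,0.03],
    [0,0,0.06],
    [0,0,0.1],
    [0,0,0.15],
    [0,0,0.2],
    [0,0,0.25],
    [0,0,0.3],
    [0,0,0.35],
    [0,0,0.4],
    [0,0,0.44],
    [0,0,0.47],
    [0,0,0.489],
    [0,0,0.489],
    [0,0,0.489],
    [0,0,0.489],
    [0,0,0.489],
  ],
  grip=[1,1,1,1,1,1,1,1,1,1,1,1,1,1,1,1],
)

```text
time: 4.53
eef_pos: [0.549, 0.1306, 0.1281]
tool_rot: [-2.526, -1.868, 0.002]
ft_force: [0.0, -0.2, -1.8]
width: 0.053
finger_force: 54.1
```

```bash
python3 - <<'E'
from h import *
go(549.9,131.4,72,-17)
s=save('side','side2'); t=save('top','top2')
b=cv2.resize(s['image'][130:220,255:345,::-1],(400,400),interpolation=3)
a=cv2.resize(t['image'][160:250,180:270,::-1],(400,400),interpolation=3)
cv2.imwrite('pics/c3.png',np.hstack([a,b]))
E
```

```text
shift cm [0.1  0.07 5.61] turn [-0.001  0.001 -0.001] t 4.5333 w 0.05302713393016424 F [ 0.  -0.2 -1.8] ff 54.051464796066284
```

View pics/c3.png

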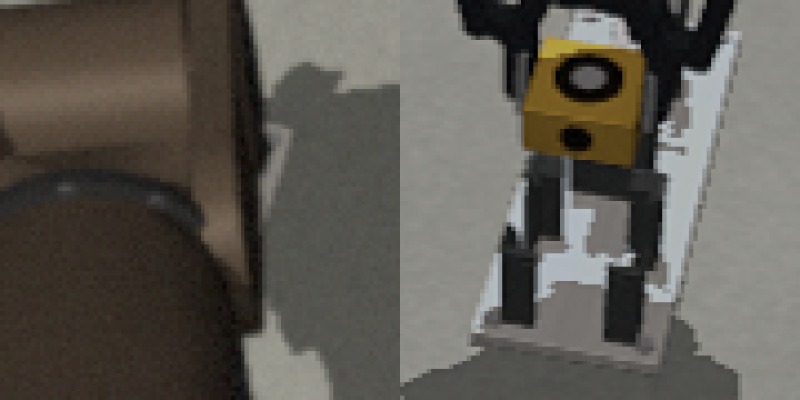

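The body is held level and square over the pocket: its front edge runs (525,148)–(640,165) in the crop, parallel to the plate's front edge. Next I check the offset numerically.

```bash
python3 - <<'E'
from h import *
s=load('side2'); c=np.array([549.9,131.4]); a=np.radians(73); Y=np.array([np.cos(a),np.sin(a)]); X=np.array([Y[1],-Y[0]])
def q(n,u,v,z):
    p=px2w(s,255+(u-400)*.225,130+v*.225,z)[:2]*1000-c; print(n,'fixture x %.1f y %.1f'%(p@X,p@Y))
q('body front L bottom',525,148,.1258);q('body front R bottom',640,165,.1258)
q('body front L top',525,116,.1538);q('body front R top',645,128,.1538); q('bore',590,77,.1538)
q('plate L',474,335,.01);q('plate R',661,360,.01)
q('postL foot L',503,320,.01);q('postL foot R',534,326,.01);q('postR foot L',605,338,.01);q('postR foot R',640,342,.01)
E
```

```text
body front L bottom fixture x -26.5 y -26.0
body front R bottom fixture x 29.1 y -24.8
body front L top fixture x -24.9 y -34.0
body front R top fixture x 30.8 y -29.2
bore fixture x -1.0 y -0.4
plate L fixture x -47.2 y -48.5
plate R fixture x 49.7 y -43.0
postL foot L fixture x -35.0 y -35.0
postL foot R fixture x -18.4 y -35.3
postR foot L fixture x 19.0 y -34.9
postR foot R fixture x 37.0 y -33.5
```

Emit:
play_rows(
  translation=[
    [0.1,0.1,1],
    [0.1,0.1,2.5],
    [0.1,0.1,4],
    [0.1,0.1,5],
    [0.1,0.1,5.6],
    [0.1,0.1,6],
    [0.1,0.1,6.4],
    [0.1,0.1,6.8],
    [0.1,0.1,7.2],
    [0.1,0.1,7.6],
    [0.1,0.1,7.6],
  ],
  angular=[
    [0,0,0],
    [0,0,0],
    [0,0,0],
    [0,0,0],
    [0,0,0],
    [0,0,0],
    [0,0,0],
    [0,0,0],
    [0,0,0],
    [0,0,0],
    [0,0,0],
  ],
  grip=[1,1,1,1,1,1,1,1,1,1,1],
)

```text
time: 5.55
eef_pos: [0.5505, 0.1323, 0.0522]
tool_rot: [-2.525, -1.868, 0.001]
ft_force: [-0.2, -0.1, -1.8]
width: 0.0529
finger_force: 54.1
```

```bash
python3 - <<'E'
from h import *
go(549.9,131.4,12.3,-17)
E
```

```text
shift cm [-0.1  -0.02  3.99] turn [-0.  0. -0.] t 5.55 w 0.052941572466524645 F [-0.2 -0.1 -1.8] ff 54.10054922103882
```

Emit:
play_rows(
  translation=[
    [-0.05,0,0.5],
    [-0.05,0,1.2],
    [-0.05,0,1.9],
    [-0.05,0,2.6],
    [-0.05,0,3.2],
    [-0.05,0,3.6],
    [-0.05,0,3.8],
    [-0.05,0,3.9],
    [-0.05,0,3.95],
    [-0.05,0,3.95],
  ],
  angular=[
    [0,0,0],
    [0,0,0],
    [0,0,0],
    [0,0,0],
    [0,0,0],
    [0,0,0],
    [0,0,0],
    [0,0,0],
    [0,0,0],
    [0,0,0],
  ],
  grip=[1,1,1,1,1,1,1,1,1,1],
)

```text
time: 6.38
eef_pos: [0.5506, 0.1318, 0.0134]
tool_rot: [2.525, 1.868, 0.0]
ft_force: [-0.2, 0.3, -2.1]
width: 0.0533
finger_force: 54.1
```

Emit:
play_rows(
  translation=[
    [0,0,0.1],
    [0,0,0.1],
    [0,0,0.1],
    [0,0,0.1],
    [0,0,0.1],
    [0,0,0.1],
    [0,0,0.1],
    [0,0,0.1],
    [0,0,0.1],
  ],
  angular=[
    [0,0,0],
    [0,0,0],
    [0,0,0],
    [0,0,0],
    [0,0,0],
    [0,0,0],
    [0,0,0],
    [0,0,0],
    [0,0,0],
  ],
  grip=[1,1,1,0,0,0,0,0,0],
)

```text
time: 7.13
eef_pos: [0.5505, 0.1318, 0.0123]
tool_rot: [2.526, 1.868, 0.0]
ft_force: [0.2, -0.9, 0.2]
width: 0.0855
finger_force: 0.0
```

Emit:
play_rows(
  translation=[
    [0,0,-1],
    [0,0,-4],
    [0,0,-8],
    [0,0,-11],
    [0,0,-12],
    [0,0,-12],
  ],
  angular=[
    [0,0,0],
    [0,0,0],
    [0,0,0],
    [0,0,0],
    [0,0,0],
    [0,0,0],
  ],
  grip=[0,0,0,0,0,0],
)

```text
time: 7.63
eef_pos: [0.5515, 0.132, 0.1355]
tool_rot: [2.523, 1.867, 0.007]
ft_force: [0.9, -0.5, -0.2]
width: 0.0853
finger_force: 0.0
```

```bash
python3 - <<'E'
from h import *
go(525,-81.8,110,-8.4)
s=save('side','side3')
b=cv2.resize(s['image'][130:220,255:345,::-1],(540,540),interpolation=3)
cv2.imwrite('pics/c4.png',b)
E
```

```text
shift cm [-21.23   3.71   2.52] turn [ 0.005 -0.002 -0.15 ] t 7.6333 w 0.08529132563889799 F [ 0.9 -0.5 -0.2] ff 0.0
```

View pics/c4.png

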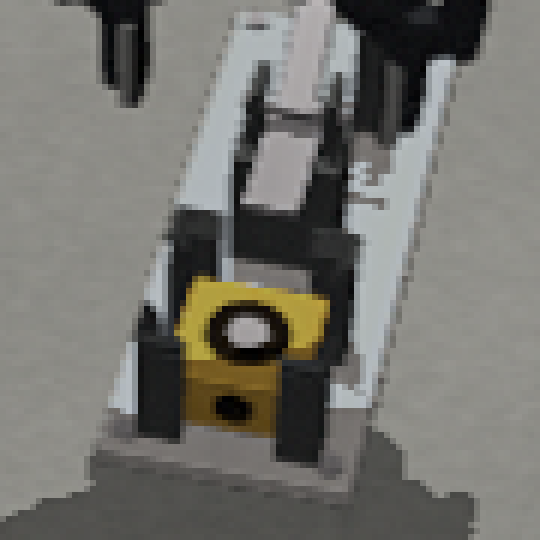

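The body is seated square between the posts, with its bore at (248,331) in the crop. On to the spacer.

Emit:
play_rows(
  translation=[
    [-2,0.3,0],
    [-5,0.9,0.5],
    [-8.5,1.5,1],
    [-12,2.1,1.5],
    [-15.5,2.7,2],
    [-18.5,3.2,2.5],
    [-20.5,3.6,2.5],
    [-21.2,3.7,2.5],
    [-21.2,3.7,2.5],
    [-21.2,3.7,2.5],
  ],
  angular=[
    [0,0,-0.03],
    [0,0,-0.06],
    [0,0,-0.1],
    [0,0,-0.13],
    [0,0,-0.15],
    [0,0,-0.15],
    [0,0,-0.15],
    [0,0,-0.15],
    [0,0,-0.15],
    [0,0,-0.15],
  ],
  grip=[0,0,0,0,0,0,0,0,0,0],
)

```text
time: 8.52
eef_pos: [0.5235, -0.0813, 0.1064]
tool_rot: [-2.378, -2.051, 0.001]
ft_force: [0.1, -0.3, -0.1]
width: 0.0851
finger_force: 0.0
```

```bash
python3 - <<'E'
from h import *
s=load('side3'); c=np.array([549.9,131.4]); a=np.radians(73); Y=np.array([np.cos(a),np.sin(a)]); X=np.array([Y[1],-Y[0]])
p=px2w(s,255+248/6,130+331/6,.038)[:2]*1000; print(p,(p-c)@X,(p-c)@Y)
go(525,-81.8,3,-8.2)
E
```

```text
[549.60666315 132.39627737] -0.5718027397178649 0.8669813925863681
shift cm [-0.03  0.18 10.34] turn [-0.002 -0.    -0.005] t 8.5167 w 0.0851338704393974 F [ 0.1 -0.3 -0.1] ff 0.0
```

Emit:
play_rows(
  translation=[
    [-0.03,0.18,3],
    [-0.03,0.18,6],
    [-0.03,0.18,8.5],
    [-0.03,0.18,9.8],
    [-0.03,0.18,10.3],
    [-0.03,0.18,10.3],
    [-0.03,0.18,10.3],
    [-0.03,0.18,10.3],
    [-0.03,0.18,10.3],
    [-0.03,0.18,10.3],
    [-0.03,0.18,10.3],
    [-0.03,0.18,10.3],
    [-0.03,0.18,10.3],
    [-0.03,0.18,10.3],
  ],
  angular=[
    [0,0,0],
    [0,0,0],
    [0,0,0],
    [0,0,0],
    [0,0,0],
    [0,0,0],
    [0,0,0],
    [0,0,0],
    [0,0,0],
    [0,0,0],
    [0,0,0],
    [0,0,0],
    [0,0,0],
    [0,0,0],
  ],
  grip=[0,0,0,0,0,0,1,1,1,1,1,1,1,1],
  squeeze=40,
)

```text
time: 9.68
eef_pos: [0.5261, -0.0821, 0.0056]
tool_rot: [2.377, 2.051, 0.002]
ft_force: [-0.5, 2.8, 5.4]
width: 0.0529
finger_force: 41.9
```

Emit:
play_rows(
  translation=[
    [0,0,-2],
    [0,0,-5],
    [0,0,-9],
    [0,0,-12.5],
    [0,0,-12.5],
    [0,0,-12.5],
  ],
  angular=[
    [0,0,0],
    [0,0,0],
    [0,0,0],
    [0,0,0],
    [0,0,0],
    [0,0,0],
  ],
  grip=[1,1,1,1,1,1],
)

```text
time: 10.18
eef_pos: [0.5263, -0.0824, 0.1317]
tool_rot: [2.375, 2.049, 0.004]
ft_force: [-1.3, 0.7, -2.0]
width: 0.0528
finger_force: 42.8
```

```bash
python3 - <<'E'
from h import *
go(550.3,131.8,130,-17)
E
```

```text
shift cm [21.54 -0.76  0.15] turn [0.005 0.    0.15 ] t 10.1833 w 0.052801091921328376 F [-1.3  0.7 -2. ] ff 42.814836502075195
```

Emit:
play_rows(
  translation=[
    [2,0,0],
    [5,-0.1,0],
    [8.5,-0.3,0],
    [12,-0.5,0],
    [15.5,-0.6,0],
    [18.5,-0.7,0],
    [20.5,-0.76,0],
    [21.5,-0.76,0],
    [21.5,-0.76,0],
    [21.5,-0.76,0],
    [21.5,-0.76,0],
  ],
  angular=[
    [0,0,0.02],
    [0,0,0.05],
    [0,0,0.08],
    [0,0,0.11],
    [0,0,0.13],
    [0,0,0.15],
    [0,0,0.15],
    [0,0,0.15],
    [0,0,0.15],
    [0,0,0.15],
    [0,0,0.15],
  ],
  grip=[1,1,1,1,1,1,1,1,1,1,1],
)

```text
time: 11.1
eef_pos: [0.5493, 0.1304, 0.1289]
tool_rot: [-2.526, -1.867, 0.001]
ft_force: [-0.1, -0.2, -0.1]
width: 0.0526
finger_force: 42.8
```

```bash
python3 - <<'E'
from h import *
go(550.3,131.8,41,-17)
s=save('side','side4')
b=cv2.resize(s['image'][130:220,255:345,::-1],(540,540),interpolation=3)
cv2.imwrite('pics/c5.png',b)
E
```

```text
shift cm [0.17 0.06 8.79] turn [-0.001  0.001 -0.001] t 11.1 w 0.05264733290957662 F [-0.1 -0.2 -0.1] ff 42.77945816516876
```

View pics/c5.png

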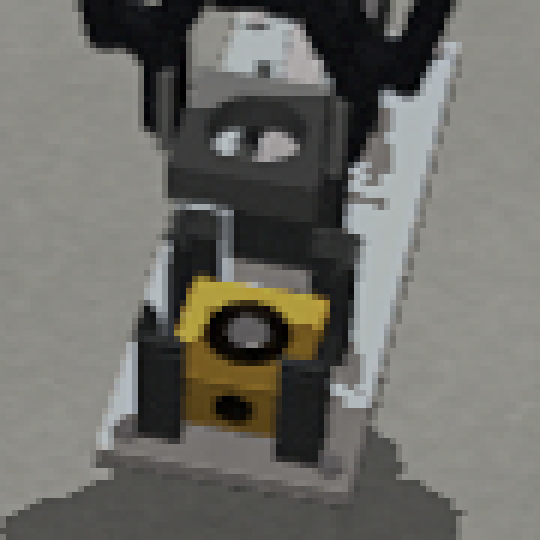

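The spacer is held level above the body, with its hole at (255,130) in the crop. Next I check its offset against the seated body.

```bash
python3 - <<'E'
from h import *
s=load('side4'); c=np.array([550.3,131.8]); a=np.radians(73); Y=np.array([np.cos(a),np.sin(a)]); X=np.array([Y[1],-Y[0]])
def q(n,u,v,z):
    p=px2w(s,255+u/6,130+v/6,z)[:2]*1000-c; print(n,'x %.1f y %.1f'%(p@X,p@Y))
q('hole',255,130,.1423);q('FL bottom',168,198,.1263);q('FR bottom',325,222,.1263);q('FL top',170,168,.1423);q('FR top',325,190,.1423);q('bore',248,331,.038)
E
```

```text
hole x -1.3 y -1.6
FL bottom x -27.1 y -26.1
FR bottom x 29.2 y -25.4
FL top x -26.1 y -27.8
FR top x 28.5 y -26.3
bore x -0.8 y 0.4
```

Emit:
play_rows(
  translation=[
    [0.1,0.05,1],
    [0.1,0.05,2.5],
    [0.1,0.05,4],
    [0.1,0.05,5],
    [0.1,0.05,5.6],
    [0.1,0.05,6],
    [0.1,0.05,6.4],
    [0.1,0.05,6.8],
    [0.1,0.05,7.2],
    [0.1,0.05,7.6],
    [0.1,0.05,7.6],
  ],
  angular=[
    [0,0,0],
    [0,0,0],
    [0,0,0],
    [0,0,0],
    [0,0,0],
    [0,0,0],
    [0,0,0],
    [0,0,0],
    [0,0,0],
    [0,0,0],
    [0,0,0],
  ],
  grip=[1,1,1,1,1,1,1,1,1,1,1],
)

```text
time: 12.07
eef_pos: [0.5504, 0.1314, 0.0541]
tool_rot: [2.525, 1.868, 0.0]
ft_force: [-3.3, -10.0, 10.0]
width: 0.0526
finger_force: 48.2
```

```bash
python3 - <<'E'
from h import *
go(550.3,131.8,40.6,-17)
E
```

```text
shift cm [ 0.03 -0.02  1.35] turn [ 0.001  0.001 -0.   ] t 12.0667 w 0.05260822074690981 F [ -3.3 -10.   10. ] ff 48.19249927997589
```

The spacer is rubbing on the +y posts, so I ease it about 1.5 mm towards −y and continue.

Emit:
play_rows(
  translation=[
    [-0.1,0,-0.2],
    [-0.17,0,-0.2],
    [-0.17,0,0],
    [-0.17,0,0.2],
    [-0.17,0,0.4],
    [-0.17,0,0.4],
  ],
  angular=[
    [0,0,0],
    [0,0,0],
    [0,0,0],
    [0,0,0],
    [0,0,0],
    [0,0,0],
  ],
  grip=[1,1,1,1,1,1],
)

```text
time: 12.57
eef_pos: [0.55, 0.1302, 0.0498]
tool_rot: [2.525, 1.868, 0.0]
ft_force: [-0.5, -7.3, -2.7]
width: 0.053
finger_force: 47.5
```

Emit:
play_rows(
  translation=[
    [-0.08,0,0],
    [-0.1,0,0.1],
    [-0.1,0,0.3],
    [-0.1,0,0.5],
    [-0.1,0,0.65],
    [-0.1,0,0.65],
  ],
  angular=[
    [0,0,0],
    [0,0,0],
    [0,0,0],
    [0,0,0],
    [0,0,0],
    [0,0,0],
  ],
  grip=[1,1,1,1,1,1],
)

```text
time: 13.07
eef_pos: [0.5495, 0.1299, 0.0429]
tool_rot: [2.525, 1.868, -0.0]
ft_force: [-2.0, -1.9, 6.5]
width: 0.0528
finger_force: 48.7
```

Emit:
play_rows(
  translation=[
    [0,0,0.1],
    [0,0,0.2],
    [0,0,0.25],
    [0,0,0.25],
  ],
  angular=[
    [0,0,0],
    [0,0,0],
    [0,0,0],
    [0,0,0],
  ],
  grip=[1,1,1,1],
)

```text
time: 13.4
eef_pos: [0.5498, 0.1302, 0.0416]
tool_rot: [2.525, 1.868, 0.002]
ft_force: [-4.9, 0.9, 21.1]
width: 0.0527
finger_force: 50.9
```

Emit:
play_rows(
  translation=[
    [0,0,0],
    [0,0,0],
    [0,0,0],
    [0,0,0],
    [0,0,-1],
    [0,0,-4],
    [0,0,-8],
    [0,0,-9],
    [0,0,-9],
  ],
  angular=[
    [0,0,0],
    [0,0,0],
    [0,0,0],
    [0,0,0],
    [0,0,0],
    [0,0,0],
    [0,0,0],
    [0,0,0],
    [0,0,0],
  ],
  grip=[0,0,0,0,0,0,0,0,0],
)

```text
time: 14.15
eef_pos: [0.5508, 0.13, 0.1339]
tool_rot: [2.523, 1.867, 0.008]
ft_force: [0.4, 0.0, -0.4]
width: 0.0853
finger_force: 0.0
```

```bash
python3 - <<'E'
from h import *
go(502.2,-173.2,110,-17)
s=save('side','side5')
b=cv2.resize(s['image'][150:220,265:325,::-1],(510,595),interpolation=3)
cv2.imwrite('pics/c6.png',b)
E
```

```text
shift cm [-30.42   4.2    2.34] turn [ 0.005 -0.002 -0.   ] t 14.15 w 0.08526916482716992 F [ 0.4  0.  -0.4] ff 0.0
```

View pics/c6.png

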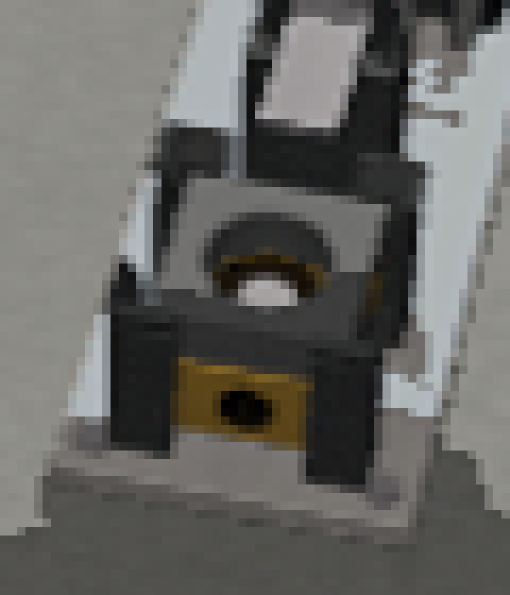

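The spacer lies flat on the body between the posts: hole at about (268,250) in the crop, front edge flush on the brass at v≈355. On to the disc.

Emit:
play_rows(
  translation=[
    [-2,0.3,0],
    [-5,0.7,0],
    [-8.5,1.2,0.5],
    [-12,1.7,1],
    [-15.5,2.2,1.5],
    [-19,2.7,2],
    [-22.5,3.2,2.3],
    [-26,3.7,2.3],
    [-28.5,4,2.3],
    [-30.35,4.25,2.3],
    [-30.35,4.25,2.3],
    [-30.35,4.25,2.3],
    [-30.35,4.25,2.3],
  ],
  angular=[
    [0,0,0],
    [0,0,0],
    [0,0,0],
    [0,0,0],
    [0,0,0],
    [0,0,0],
    [0,0,0],
    [0,0,0],
    [0,0,0],
    [0,0,0],
    [0,0,0],
    [0,0,0],
    [0,0,0],
  ],
  grip=[0,0,0,0,0,0,0,0,0,0,0,0,0],
)

```text
time: 15.28
eef_pos: [0.501, -0.1722, 0.1066]
tool_rot: [-2.525, -1.867, 0.001]
ft_force: [-0.6, 0.5, 0.7]
width: 0.0852
finger_force: 0.0
```

```bash
python3 - <<'E'
from h import *
s=load('side5')
for v in (240,255): print(px2w(s,265+268/8.5,150+v/8.5,.054)*1000)
go(503,-173,16,-17)
E
```

```text
[550.1477139  138.92629089  54.        ]
[549.6266472  133.30201973  54.        ]
shift cm [-0.02  0.23  9.06] turn [-0.002 -0.    -0.   ] t 15.2833 w 0.08524372497336818 F [-0.6  0.5  0.7] ff 0.0
```

Emit:
play_rows(
  translation=[
    [0,0.2,3],
    [0,0.2,6],
    [0,0.2,8],
    [0,0.2,9],
    [0,0.2,9],
    [0,0.2,9],
    [0,0.2,9],
    [0,0.2,9],
    [0,0.2,9],
    [0,0.2,9],
    [0,0.2,9],
    [0,0.2,9],
    [0,0.2,9],
    [0,0.2,9],
    [0,0.2,9],
    [0,0.2,9],
  ],
  angular=[
    [0,0,0],
    [0,0,0],
    [0,0,0],
    [0,0,0],
    [0,0,0],
    [0,0,0],
    [0,0,0],
    [0,0,0],
    [0,0,0],
    [0,0,0],
    [0,0,0],
    [0,0,0],
    [0,0,0],
    [0,0,0],
    [0,0,0],
    [0,0,0],
  ],
  grip=[0,0,0,0,0,1,1,1,1,1,1,1,1,1,1,1],
  squeeze=50,
)

```text
time: 16.62
eef_pos: [0.5035, -0.1736, 0.0181]
tool_rot: [2.525, 1.867, 0.001]
ft_force: [-0.7, 0.9, 8.8]
width: 0.0154
finger_force: 48.6
```

Emit:
play_rows(
  translation=[
    [0,0,-2],
    [0,0,-5],
    [0,0,-9],
    [0,0,-13],
    [0,0,-13],
    [0,0,-13],
  ],
  angular=[
    [0,0,0],
    [0,0,0],
    [0,0,0],
    [0,0,0],
    [0,0,0],
    [0,0,0],
  ],
  grip=[1,1,1,1,1,1],
)

```text
time: 17.12
eef_pos: [0.5038, -0.1738, 0.1492]
tool_rot: [2.523, 1.866, 0.003]
ft_force: [-0.2, 0.3, -2.5]
width: 0.0156
finger_force: 49.4
```

```bash
python3 - <<'E'
from h import *
go(550.3,131.3,140,-17)
E
```

```text
shift cm [30.53 -4.49  0.88] turn [ 0.004  0.001 -0.   ] t 17.1167 w 0.015625253891321318 F [-0.2  0.3 -2.5] ff 49.388800263404846
```

Emit:
play_rows(
  translation=[
    [2,-0.3,0],
    [5,-0.7,0],
    [8.5,-1.2,0],
    [12,-1.8,0.2],
    [15.5,-2.3,0.4],
    [19,-2.8,0.6],
    [22.5,-3.3,0.8],
    [26,-3.8,0.8],
    [28.5,-4.2,0.8],
    [30,-4.4,0.8],
    [30.5,-4.45,0.8],
    [30.5,-4.45,0.8],
    [30.5,-4.45,0.8],
    [30.5,-4.45,0.8],
  ],
  angular=[
    [0,0,0],
    [0,0,0],
    [0,0,0],
    [0,0,0],
    [0,0,0],
    [0,0,0],
    [0,0,0],
    [0,0,0],
    [0,0,0],
    [0,0,0],
    [0,0,0],
    [0,0,0],
    [0,0,0],
    [0,0,0],
  ],
  grip=[1,1,1,1,1,1,1,1,1,1,1,1,1,1],
)

```text
time: 18.28
eef_pos: [0.5496, 0.1301, 0.1387]
tool_rot: [-2.526, -1.867, 0.002]
ft_force: [-1.3, -0.1, -1.9]
width: 0.015
finger_force: 49.4
```

```bash
python3 - <<'E'
from h import *
go(550.3,131.3,70,-17)
s=save('side','side6')
b=cv2.resize(s['image'][130:220,255:345,::-1],(594,594),interpolation=3)
cv2.imwrite('pics/c7.png',b)
E
```

```text
shift cm [0.14 0.04 6.87] turn [-0.001  0.001 -0.001] t 18.2833 w 0.015027549327770687 F [-1.3 -0.1 -1.9] ff 49.364118576049805
```

View pics/c7.png

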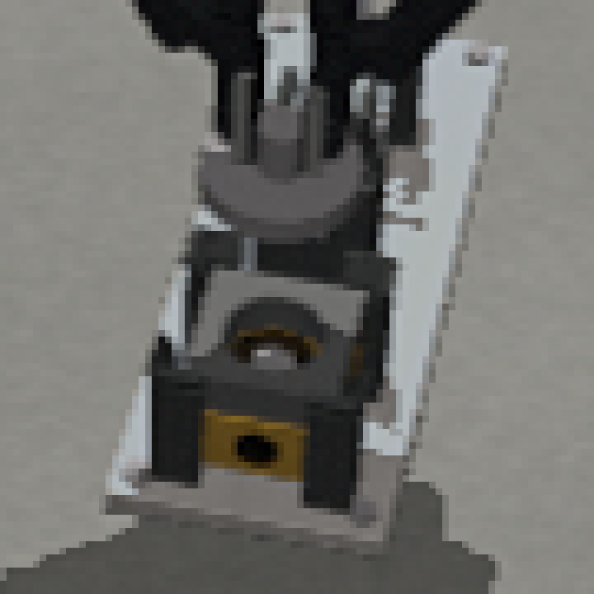

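The disc is held level, with its rim spanning u≈198–366 and its lowest point at v≈241 in the crop, and the spigot is between the fingers. Next I compare this with a projected model.

```bash
python3 - <<'E'
from h import *
s=load('side6')
t=np.linspace(0,2*np.pi,400)
def ext(cx,cy):
    P=np.array([(w2px(s,[cx+.027*np.cos(a),cy+.027*np.sin(a),z])-[255,130])*6.6 for a in t for z in(.1236,.1336)]); return P[:,0].min(),P[:,0].max(),P[:,1].max()
print(np.round(ext(.5496,.1301),1),np.round(ext(.5496,.1331),1),np.round(ext(.5526,.1301),1))
im=s['image'].astype(int)
print(im[155:168,255+285//7+2,0]); print(im[157,280:316,0])
E
```

```text
[199.  366.4 244.5] [198.3 365.4 238. ] [208.1 375.7 244.1]
[70 69 78 92 92 91 92 91 84 66 70 59 27]
[141 142 143 144 123  88  88  91  92  90  91  90  92  91  92  88  81  78
  74  82  93  92  92  92  92  92  90  91  92  75  45  45  27  97 163 181]
```

Emit:
play_rows(
  translation=[
    [0.02,0.05,1],
    [0.02,0.05,2.5],
    [0.02,0.05,4],
    [0.02,0.05,4.8],
    [0.02,0.05,5.2],
    [0.02,0.05,5.5],
    [0.02,0.05,5.8],
    [0.02,0.05,6.1],
    [0.02,0.05,6.3],
    [0.02,0.05,6.3],
  ],
  angular=[
    [0,0,0],
    [0,0,0],
    [0,0,0],
    [0,0,0],
    [0,0,0],
    [0,0,0],
    [0,0,0],
    [0,0,0],
    [0,0,0],
    [0,0,0],
  ],
  grip=[1,1,1,1,1,1,1,1,1,1],
)

```text
time: 19.17
eef_pos: [0.5505, 0.1313, 0.0762]
tool_rot: [2.526, 1.868, -0.0]
ft_force: [0.5, -0.3, -2.8]
width: 0.0153
finger_force: 49.3
```

Emit:
play_rows(
  translation=[
    [-0.02,0,0.15],
    [-0.02,0,0.3],
    [-0.02,0,0.45],
    [-0.02,0,0.55],
    [-0.02,0,0.6],
    [-0.02,0,0.65],
    [-0.02,0,0.65],
  ],
  angular=[
    [0,0,0],
    [0,0,0],
    [0,0,0],
    [0,0,0],
    [0,0,0],
    [0,0,0],
    [0,0,0],
  ],
  grip=[1,1,1,1,1,1,1],
)

```text
time: 19.75
eef_pos: [0.5504, 0.131, 0.0697]
tool_rot: [2.526, 1.868, -0.0]
ft_force: [0.4, -0.2, -1.6]
width: 0.0153
finger_force: 49.3
```

Emit:
play_rows(
  translation=[
    [0,0,0.05],
    [0,0,0.1],
    [0,0,0.15],
    [0,0,0.15],
  ],
  angular=[
    [0,0,0],
    [0,0,0],
    [0,0,0],
    [0,0,0],
  ],
  grip=[1,1,1,1],
)

```text
time: 20.08
eef_pos: [0.5505, 0.1311, 0.0691]
tool_rot: [2.525, 1.868, 0.001]
ft_force: [-4.3, -0.5, 8.6]
width: 0.0155
finger_force: 50.4
```

Contact comes exactly at the expected height, so I release.

Emit:
play_rows(
  translation=[
    [0,0,0],
    [0,0,0],
    [0,0,0],
    [0,0,0],
    [0,0,0],
    [0,0,-0.5],
    [0,0,-3],
    [0,0,-7],
    [0,0,-10],
    [0,0,-10],
    [0,0,-10],
  ],
  angular=[
    [0,0,0],
    [0,0,0],
    [0,0,0],
    [0,0,0],
    [0,0,0],
    [0,0,0],
    [0,0,0],
    [0,0,0],
    [0,0,0],
    [0,0,0],
    [0,0,0],
  ],
  grip=[0,0,0,0,0,0,0,0,0,0,0],
)

```text
time: 21.0
eef_pos: [0.551, 0.1311, 0.1701]
tool_rot: [2.524, 1.867, 0.005]
ft_force: [-0.2, 0.3, -0.6]
width: 0.0854
finger_force: 0.0
```

```bash
python3 - <<'E'
from h import *
c=np.array([550.3,131.5]); a=np.radians(73); Y=np.array([np.cos(a),np.sin(a)])
# pad raised: hinge y=85,z=80; 112 along; pad top at z 137
for y in (184,190,200): print(y,c+Y*y)
p=c+Y*190
go(*(p),200,-17)
s=save('side','side7'); T=load('top0')
b=cv2.resize(s['image'][90:220,245:345,::-1],(455,592),interpolation=3)
cv2.imwrite('pics/c8.png',b)
print('pad top view pixel->world z137', px2w(T,134+56/4.6,155+90/4.6,.137)*1000)
for y,z in ((184,.137),(200,.086)):
    q=(c+Y*y)/1000; print((w2px(s,[*q,z])-[245,90])*4.55)
E
```

```text
184 [604.09639367 307.4600751 ]
190 [605.8506239  313.19790363]
200 [608.77434094 322.76095119]
shift cm [19.02 -0.07 -2.97] turn [ 0.003 -0.001 -0.   ] t 21.0 w 0.0854134461504513 F [-0.2  0.3 -0.6] ff 0.0
pad top view pixel->world z137 [602.60218032 304.87185641 137.        ]
[311.94142558  58.96159938]
[311.45730134 119.15726777]
```

View pics/c8.png

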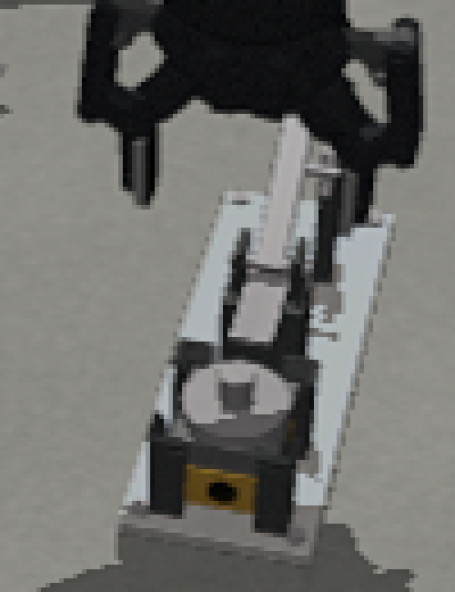

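The disc is seated level with its spigot up, centred in the crop at (238,395), and the lever is still raised. Next I move over the pad with the fingers shut.

Emit:
play_rows(
  translation=[
    [1,0,-2],
    [4,0,-3],
    [8,0,-3],
    [12,0,-3],
    [16,0,-3],
    [18.5,0,-3],
    [19.2,-0.05,-3],
    [19.2,-0.05,-3],
    [19.2,-0.05,-3],
    [19.2,-0.05,-3],
    [19.2,-0.05,-3],
  ],
  angular=[
    [0,0,0],
    [0,0,0],
    [0,0,0],
    [0,0,0],
    [0,0,0],
    [0,0,0],
    [0,0,0],
    [0,0,0],
    [0,0,0],
    [0,0,0],
    [0,0,0],
  ],
  grip=[1,1,1,1,1,1,1,1,1,1,1],
)

```text
time: 21.97
eef_pos: [0.6061, 0.3134, 0.1982]
tool_rot: [2.527, 1.867, -0.001]
ft_force: [-0.4, 0.0, 0.6]
width: 0.0
finger_force: 0.0
```

```bash
python3 - <<'E'
from h import *
c=np.array([550.3,131.5]); a=np.radians(73); Y=np.array([np.cos(a),np.sin(a)])
go(*(c+Y*192),83,-17)
E
```

```text
shift cm [ 0.18 -0.02 11.52] turn [-0.     0.    -0.002] t 21.9667 w 4.7351972376411894e-05 F [-0.4  0.   0.6] ff 0.0
```

Emit:
play_rows(
  translation=[
    [0.1,0,2],
    [0.15,0,4],
    [0.15,0,5.5],
    [0.15,0,6.5],
    [0.15,0,7.5],
    [0.15,0,8.5],
    [0.15,0,9.5],
    [0.15,0,10.3],
    [0.15,0,11],
    [0.15,0,11.5],
    [0.15,0,11.7],
    [0.15,0,11.7],
    [0.15,0,11.7],
  ],
  angular=[
    [0,0,0],
    [0,0,0],
    [0,0,0],
    [0,0,0],
    [0,0,0],
    [0,0,0],
    [0,0,0],
    [0,0,0],
    [0,0,0],
    [0,0,0],
    [0,0,0],
    [0,0,0],
    [0,0,0],
  ],
  grip=[1,1,1,1,1,1,1,1,1,1,1,1,1],
)

```text
time: 23.05
eef_pos: [0.6071, 0.3163, 0.0818]
tool_rot: [2.525, 1.868, 0.002]
ft_force: [3.0, 3.4, 5.2]
width: -0.0002
finger_force: 2.8
```

Emit:
play_rows(
  translation=[
    [0,0,0.1],
    [0,0,0.1],
    [0,0,0],
    [0,0,-0.5],
    [0,0,-2],
    [0,0,-5],
    [0,0,-9],
    [0,0,-12],
    [-2,0,-14],
    [-2,0,-14],
  ],
  angular=[
    [0,0,0],
    [0,0,0],
    [0,0,0],
    [0,0,0],
    [0,0,0],
    [0,0,0],
    [0,0,0],
    [0,0,0],
    [0,0,0],
    [0,0,0],
  ],
  grip=[1,1,1,1,1,1,1,1,1,1],
)

```text
time: 23.88
eef_pos: [0.6009, 0.2954, 0.226]
tool_rot: [2.524, 1.866, 0.006]
ft_force: [0.6, -0.4, -0.1]
width: -0.0
finger_force: 0.0
```

```bash
python3 - <<'E'
from h import *
s=save('side','side8'); print(telemetry.sense()['eef_pos'])
b=cv2.resize(s['image'][90:220,245:345,::-1],(455,592),interpolation=3)
cv2.imwrite('pics/c9.png',b)
c=np.array([550.3,131.5]); a=np.radians(73); Y=np.array([np.cos(a),np.sin(a)])
for y,z in ((184,.137),(197,.086),(36,.072),(14,.072)):
    q=(c+Y*y)/1000; print(y,(w2px(s,[*q,z])-[245,90])*4.55)
E
```

```text
[0.60061699 0.29593926 0.22355042]
184 [311.94142558  58.96159938]
197 [310.48554373 122.434876  ]
36 [251.76090189 337.3180005 ]
14 [243.02360076 367.02601457]
```

View pics/c9.png

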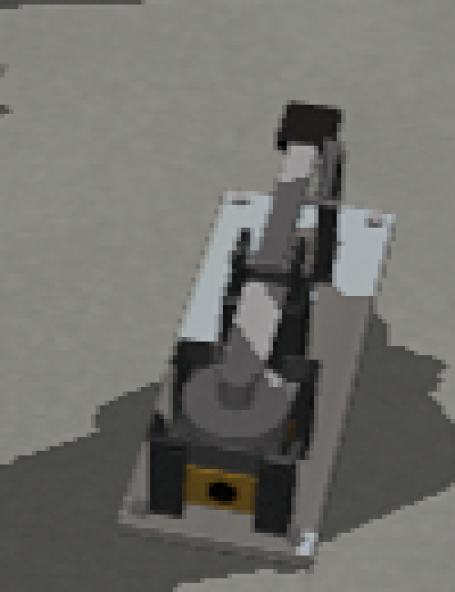

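The lever is down: its pad is at (310,123) in the crop, matching the level prediction (310,122). The keeper tip is at about (245,367), over the disc rim. The arm is clear, so I hand in.

```bash
python3 -c "
from bench import robot
print(robot.job_done())"
```

```text
the job is handed in; nothing more can be done
None
```

I stacked the body, spacer and disc in the pocket, pressed the lever down until it caught, and handed the job in at about 24 s; the last camera view showed the keeper over the disc and the arm clear, but no verdict came back.

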